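# Weigh a sample pot with its lid on

## Task

Stand the wide steel pot upright and centred on the balance's small raised pan, setting it down gently, not dropping it, and let go of it. Then put the pot's own lid (the wider of the two lids) on it, so that it sits fully down and level and the covered pot can be weighed. Keep the pot upright all the time and leave the other loose things where they are.

Things in the scene. Friction and masses are not known exactly. Their poses are not given: they have to be found in the camera images.
- pot: the wide pot: open round stainless steel pot, outer diameter 60 mm, height 70 mm, straight wall 4 mm thick (inner diameter 52 mm), no handle. It stands upright on the bench; origin at the centre of its underside, z up.
- lid: the wide lid: round steel lid with a black knob, lying knob-up on the bench. From below: boss 44 mm across, 8 mm high; disc 68 mm across, 5 mm thick; round knob 24 mm across, 30 mm high (43 mm overall). Origin: centre of the boss's underside, z up through the knob. Seated, the boss is inside the pot, the disc lies on the rim, the lid's origin is 62 mm above the pot's.
- pan_top (a point): centre of the top face of the balance's pan: a flat steel disc 50 mm across (smaller than the pot's base), 5 mm thick, on a 22 mm column, its top 95 mm above the bench. z up; -x points to the front with the dark display. The balance is fixed: a white box 55 mm high, reaching 140 mm in front of the pan's axis, 80 mm behind it and 80 mm to each side.
- slim_pot: bystander: tall slim steel pot, 40 mm in diameter, 110 mm high, standing upright; origin at the centre of its underside.
- small_lid: bystander: the small lid of the slim pot, same shape, disc 46 mm across, knob 18 mm in diameter, 43 mm overall height; origin at the centre of its underside.
- cal_weight: bystander: brass calibration weight with a knob, 38 mm in diameter, 58 mm high; origin at the centre of its underside.
- tip_box: bystander: blue pipette-tip box, 120 x 80 x 60 mm (x, y, z); origin at the centre of its underside.
- pipette: bystander: dark blue hand pipette lying on the bench, about 240 mm long along its x (nose to +x), 45 mm high at most; origin on the bench below its middle.
- marker: bystander: white marker pen with black cap, 120 mm long along its x, 16 mm thick; origin on the bench below its middle.
Mind the look-alikes: they are no part of the job. What is shaped like the pot but brown is not meant.

How it is judged:
By the outcome, as a careful person would: the job done as asked, in the order asked, and still so for the second after the job is handed in, with the robot touching nothing.
It also fails if it takes over 64 s, if anything falls off the work surface, if the arm or the gripper's body presses on something with over 40 N, if the wrist force passes 120 N, or if a joint passes its speed limit or range.

## Robot

A 6-joint arm with a two-finger parallel gripper is mounted at the origin on the work surface. World frame = base frame: x ahead of the robot, y to its left, z up, the work surface at z = 0. Lengths are in m, angles in degrees, forces in N, time in s.
With the tool pointing down it reaches from about 0.4 to 0.825 m from the base axis. Payload 7 kg.
Tool frame: the origin (TCP) lies on the centre line of the jaws, within the pads' length; the fingertips stand 19 mm ahead of it and the grasp point (between the pads) is the TCP; z points along the fingers, y is the line along which they close (so a half turn about z gives the same grasp; the last joint's range is limited). The gripper opens to 88 mm and grips with 3 to 60 N. Pads are 19 mm wide; open, the fingers measure 130 mm over their backs; the gripper's body (78 mm by 193 mm) begins 47 mm behind the grasp point.
Start: joints at [83.428, 20.546, 0.682, 0, -70.136, -16.507], TCP at [0.265, 0.621, 0.246] pointing down, gripper open.
Joint ranges: [-176.03, 176.03], [-82.01, 121.73], [-58.28, 71.71], [-173.87, 95.51], [-174.79, -0.11], [-173.66, 173.66]. Speed limits (degrees/s): [136.94, 136.94, 172.46, 180, 180, 180].

## Interface

Orientations are given as [roll, pitch, yaw] about the fixed x, y, z axes, in that order (R = Rz(yaw) Ry(pitch) Rx(roll)).
In Python, from plant import ctrl gives the robot as it stands.
- The arm moves only by the tool move_arm, never from a script. Its argument "motion" is a list of rows, each a list of 3 entries, a list of its own where there are three numbers: the shift along the tool's x, y, z in mm, then the turn, a rotation vector about the tool's x, y, z in degrees, then the closure, from 0 (fully open) to 1 (shut). A call has 1 to 10 rows; each row is the pose to reach, as a shift and turn from the pose commanded when the call began, along the tool's axes at that moment; what a row does not reach only later rows make up. A row lasts 1/12 s, in which the tool goes at most 41.7 mm and 7.16 degrees, less where a joint would pass 70% of its speed; a pose out of reach is approached as far as the arm can. A call with a gripper value outside its range is refused whole. The fingers move at their own pace and stop on an object; the grip force is fixed at half the most. Time passes only in rows, so rows that repeat a pose let the fingers close. It gives the time, the measured TCP pose, the force, the opening and the grip force at its end, in the units of the state.
- ctrl.get_obs(): the state, without advancing time (a new reading comes with each control period).
- ctrl.snapshot(name): name is "scene" or "top" or "wrist"; returns a dict with "color" (420x560x3 uint8, blue, green, red), "camera_matrix" (3x3 intrinsics, pixels), "cam_to_world" (4x4, takes a point from camera to world coordinates). Camera axes: x right, y up, looking along -z (the intrinsics and any distortion apply to the point x, -y, -z); pixel columns grow to the right and rows downward; lengths in m; the calibration is good to about 2 mm. A picture is of the moment at which its call begins. There is no depth.
- ctrl.close_job(): hands the job in; it is judged then, once.
The state is a dict: "clock": time; "joint_pos": joint angles; "qvel": joint speeds; "tau": joint torques, N m; "tool_pos": TCP position; "orientation": TCP orientation; "force": force on the tool from outside, world axes, zero at the start; "moment": the same for the moment, N m; "opening": finger opening in m; "gripper_force": force on a finger pad.
Only numpy, scipy, OpenCV 4.12 (cv2) and the standard library are available. Lean on these libraries where they do the work, as an engineer would, in place of code of your own. Each camera call takes 0.05 s, during which the arm holds its last target. There are 200 camera calls.

## Working session

There is one attempt and no reset: what is moved stays moved. The work goes in short steps, Python scripts to look and compute and a tool call to move; the robot and the scene stay as the last step left them, time stands still between calls to the robot, and variables do not carry over. Pictures are saved under pics/ and viewed, at most 10 in all, crops included, and the job is handed in when it is done.

Besides the shell and the picture viewer there is one more tool, called after "Call:" as a command line: name --argument value ..., lists and objects as JSON in quotes. move_arm: Moves the arm, as the interface text tells. Its arguments: {"type":"object","properties":{"motion":{"type":"array"}},"required":["motion"]}

```bash
mkdir -p pics; cat > h.py <<'E'
import numpy as np,cv2
from plant import ctrl
def snap(n,f=None):
    s=ctrl.snapshot(n)
    if f: cv2.imwrite('pics/'+f,s['color'])
    return s
def ray(s,u,v):
    K=np.array(s['camera_matrix']);T=np.array(s['cam_to_world'])
    d=np.linalg.inv(K)@[u,v,1]; d=T[:3,:3]@(d*[1,-1,-1]); return T[:3,3],d
def onz(s,u,v,z):
    o,d=ray(s,u,v); return o+d*(z-o[2])/d[2]
def proj(s,p):
    K=np.array(s['camera_matrix']);T=np.array(s['cam_to_world'])
    c=T[:3,:3].T@(np.array(p)-T[:3,3]); q=K@(c*[1,-1,-1]); return q[:2]/q[2]
E
python3 - <<'E'
from h import *
for n in('top','scene'):
    s=snap(n,n+'1.png'); print(s['camera_matrix'],np.round(s['cam_to_world'],3),[k for k in s])
o=ctrl.get_obs();print(o)
E
```

```text
[[520.01009859   0.         279.18311786]
 [  0.         520.01009859 206.8391474 ]
 [  0.           0.           1.        ]] [[-0.008  0.996 -0.088  0.426]
 [-1.    -0.008  0.007 -0.056]
 [ 0.006  0.088  0.996  1.462]
 [ 0.     0.     0.     1.   ]] ['color', 'camera_matrix', 'cam_to_world']
[[481.89963367   0.         280.07473758]
 [  0.         481.89963367 219.04732161]
 [  0.           0.           1.        ]] [[-0.683 -0.472  0.557  1.246]
 [ 0.73  -0.447  0.517  0.609]
 [ 0.005  0.76   0.65   0.922]
 [ 0.     0.     0.     1.   ]] ['color', 'camera_matrix', 'cam_to_world']
{'clock': 0.1, 'joint_pos': array([ 8.34273397e+01,  2.05880001e+01,  6.38087801e-01, -1.85173532e-02,
       -7.01346989e+01, -1.65082428e+01]), 'qvel': array([-0.00325114, -0.0215902 ,  0.13792944,  0.08123583,  0.01701276,
       -0.04629141]), 'tau': array([-1.30769084e-03, -5.84164345e+01,  2.93754601e+01,  7.01552063e+00,
        1.02428271e-02, -4.98003226e-05]), 'tool_pos': array([0.26446327, 0.62058609, 0.24469923]), 'orientation': array([ 1.79913930e+02, -7.35414857e-03, -2.30872028e+01]), 'force': array([ 0.44697109, -0.6744413 ,  0.12156969]), 'moment': array([ 0.03362422, -0.02211518, -0.00024639]), 'gripper_force': 0.0, 'opening': 0.08805316787460764}
```

View pics/top1.png

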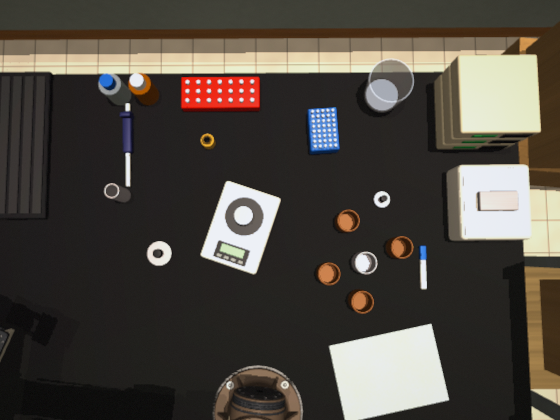

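View pics/scene1.png

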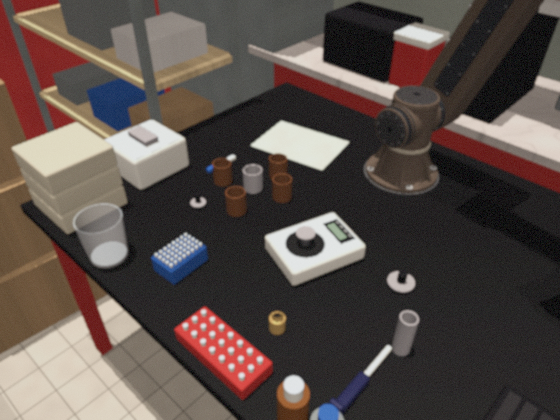

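The top view shows four brown look-alikes at (347,221), (400,248), (328,273) and (360,301), and one steel pot at (365,262), which fits "stainless, wide". The slim pot is at (115,192). There are two lids, (159,254) and (382,200); the first is the wider, so it should be the pot's own. The pan is at (243,216), with the display towards −x. Next I measure these and confirm them in an enlarged crop.

```bash
python3 - <<'E'
from h import *
s=snap('top');im=s['color']
hsv=cv2.cvtColor(im,cv2.COLOR_BGR2HSV)
m=((hsv[...,2]>95)&(hsv[...,1]<70)).astype(np.uint8)
def fit(n,c,z,R=24,only=None):
    w=np.zeros_like(m);cv2.circle(w,c,R,1,-1)
    cs,_=cv2.findContours(m*w,cv2.RETR_EXTERNAL,cv2.CHAIN_APPROX_NONE)
    k=max(cs,key=cv2.contourArea);P=np.array([onz(s,*p[0],z) for p in k])[:,:2]
    A=np.c_[2*P,np.ones(len(P))];x=np.linalg.lstsq(A,(P**2).sum(1),rcond=None)[0]
    r=np.sqrt(x[2]+x[0]**2+x[1]**2);e=np.linalg.norm(P-x[:2],axis=1)-r
    (u,v),er=cv2.minEnclosingCircle(k)
    print(n,'c',x[:2].round(4),'d',2*r,'rms',e.std().round(4),'px',u,v,er)
fit('pot',(365,262),.07,18)
fit('lid',(159,254),.013,18)
fit('smalllid',(382,200),.013,14)
fit('pan',(243,216),.095,13)
b=[]
for n,c in dict(A=(347,221),B=(400,248),C=(328,273),D=(360,301)).items(): print(n,onz(s,*c,.07)[:2].round(3))
w=np.zeros_like(m);cv2.circle(w,(241,227),60,1,-1)
cs,_=cv2.findContours(((hsv[...,2]>150)&(w>0)).astype(np.uint8),cv2.RETR_EXTERNAL,cv2.CHAIN_APPROX_NONE)
k=max(cs,key=cv2.contourArea);r=cv2.minAreaRect(k);print(r);B=np.array([onz(s,*p,.055)[:2] for p in cv2.boxPoints(r)]);print(B.round(4))
a=lambda c:cv2.resize(im[c[1]-33:c[1]+33,c[0]-44:c[0]+44],(396,297),interpolation=cv2.INTER_CUBIC)
cv2.imwrite('pics/crop.png',np.vstack([np.hstack([a((365,262)),a((159,254))]),np.hstack([a((243,216)),a((382,200))])]))
E
```

```text
pot c [ 0.3986 -0.2947] d 0.05976258747287183 rms 0.0008 px 365.5740661621094 262.5740661621094 11.680730819702148
lid c [0.4282 0.2684] d 0.06736316505344002 rms 0.0007 px 158.63836669921875 252.789306640625 12.751679420471191
smalllid c [ 0.5741 -0.3531] d 0.04551276037272942 rms 0.0008 px 381.46875 199.0 8.52768611907959
pan c [0.5234 0.0299] d 0.06598939454767748 rms 0.0009 px 243.0 216.0 13.000100135803223
A [ 0.51  -0.247]
B [ 0.436 -0.388]
C [ 0.372 -0.194]
D [ 0.297 -0.278]
((240.23219299316406, 226.89959716796875), (58.83171081542969, 80.9136962890625), 18.758649826049805)
[[ 4.199e-01  1.500e-01]
 [ 6.273e-01  8.020e-02]
 [ 5.743e-01 -7.120e-02]
 [ 3.681e-01  4.000e-04]]
```

View pics/crop.png

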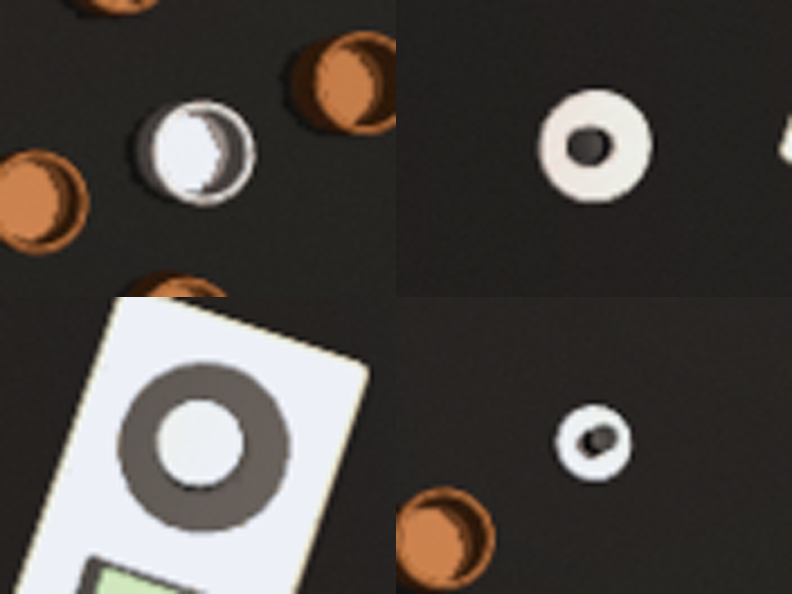

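The crop confirms all four. The only steel pot is in the middle of the brown ones (60 mm across). The wide lid measures 67 mm, the small one 45 mm, and the pan is the bright disc inside the dark ring. Closing along the current yaw (about −23°) leaves the fingers clear of the brown pots.

```bash
cat >> h.py <<'E'
from scipy.spatial.transform import Rotation as Ro
def shift(*ts):
    o=ctrl.get_obs();R=Ro.from_euler('xyz',o['orientation'],degrees=True)
    print('t',round(o['clock'],2),'tcp',o['tool_pos'].round(4),o['orientation'].round(2),'F',o['force'].round(1),'op',round(o['opening'],4),round(o['gripper_force'],1))
    for t in ts: print(t,'->',R.inv().apply(np.array(t)-o['tool_pos']).round(4)*1000)
def circ(P):
    P=np.array(P)[:,:2];x=np.linalg.lstsq(np.c_[2*P,np.ones(len(P))],(P**2).sum(1),rcond=None)[0]
    r=np.sqrt(x[2]+x[0]**2+x[1]**2);return x[:2].round(4),round(2*r,4),(np.linalg.norm(P-x[:2],axis=1)-r).std().round(4)
E
python3 - <<'E'
from h import *
s=snap('top');g=cv2.cvtColor(s['color'],cv2.COLOR_BGR2GRAY)
c=g[190:245,215:275];print(c[26,::3])
m=(g>165).astype(np.uint8);w=np.zeros_like(m);cv2.circle(w,(243,216),15,1,-1)
k=max(cv2.findContours(m*w,cv2.RETR_EXTERNAL,cv2.CHAIN_APPROX_NONE)[0],key=cv2.contourArea)
print(circ([onz(s,*p[0],.095) for p in k]))
shift((.53,.2,.25),(.399,-.295,.2))
E
```

```text
[239 240 240 223  92  91 120 239 239 239 240 240 240  89  98  99 177 240
 240 240]
(array([0.5267, 0.0301]), np.float64(0.0474), np.float64(0.0007))
t 0.2 tcp [0.2645 0.6207 0.245 ] [ 1.7994e+02 -1.0000e-02 -2.3080e+01] F [-0.1  0.1 -0.8] op 0.0873 0.0
(0.53, 0.2, 0.25) -> [409.2 283.   -4.7]
(0.399, -0.295, 0.2) -> [482.7 789.7  45.8]
```

Call:
move_arm --motion '[[[409, 283, -5], [0, 0, 0], 0], [[409, 283, -5], [0, 0, 0], 0], [[409, 283, -5], [0, 0, 0], 0], [[409, 283, -5], [0, 0, 0], 0], [[409, 283, -5], [0, 0, 0], 0], [[409, 283, -5], [0, 0, 0], 0], [[409, 283, -5], [0, 0, 0], 0], [[409, 283, -5], [0, 0, 0], 0], [[409, 283, -5], [0, 0, 0], 0], [[409, 283, -5], [0, 0, 0], 0]]'

```text
clock: 1.03
tool_pos: [0.4875, 0.2667, 0.25]
orientation: [-180.0, -0.0, -23.1]
force: [1.3, 0.9, -0.9]
opening: 0.0875
gripper_force: 0.0
```

```bash
python3 - <<'E'
from h import *
shift((.55,.0,.25),(.399,-.295,.2))
E
```

```text
t 1.03 tcp [0.4875 0.2667 0.25  ] [-1.7997e+02 -1.0000e-02 -2.3060e+01] F [ 1.3  0.9 -0.9] op 0.0875 0.0
(0.55, 0.0, 0.25) -> [ 1.620e+02  2.209e+02 -1.000e-01]
(0.399, -0.295, 0.2) -> [138.6 551.5  49.8]
```

Call:
move_arm --motion '[[[162, 221, 0], [0, 0, 0], 0], [[162, 221, 0], [0, 0, 0], 0], [[162, 221, 0], [0, 0, 0], 0], [[162, 221, 0], [0, 0, 0], 0], [[162, 221, 0], [0, 0, 0], 0], [[162, 221, 0], [0, 0, 0], 0], [[139, 551, 0], [0, 0, 0], 0], [[139, 551, 0], [0, 0, 0], 0], [[139, 551, 0], [0, 0, 0], 0], [[139, 551, 0], [0, 0, 0], 0]]'

```text
clock: 1.87
tool_pos: [0.4734, -0.1282, 0.2497]
orientation: [180.0, 0.0, -23.1]
force: [1.2, -0.5, 0.2]
opening: 0.0874
gripper_force: 0.0
```

```bash
python3 - <<'E'
from h import *
shift((.399,-.295,.2))
E
```

```text
t 1.87 tcp [ 0.4734 -0.1282  0.2497] [180.     0.   -23.08] F [ 1.2 -0.5  0.2] op 0.0874 0.0
(0.399, -0.295, 0.2) -> [ -3.  182.6  49.7]
```

Call:
move_arm --motion '[[[-3, 40, 0], [0, 0, 0], 0], [[-3, 80, 0], [0, 0, 0], 0], [[-3, 115, 10], [0, 0, 0], 0], [[-3, 145, 20], [0, 0, 0], 0], [[-3, 165, 35], [0, 0, 0], 0], [[-3, 176, 45], [0, 0, 0], 0], [[-3, 182, 50], [0, 0, 0], 0], [[-3, 182, 50], [0, 0, 0], 0], [[-3, 182, 50], [0, 0, 0], 0]]'

```text
clock: 2.62
tool_pos: [0.4009, -0.2925, 0.1999]
orientation: [180.0, 0.0, -23.1]
force: [1.1, 0.5, 0.0]
opening: 0.0878
gripper_force: 0.0
```

```bash
python3 - <<'E'
from h import *
s=snap('wrist','w1.png');print(proj(s,(.3986,-.2947,.07)),np.round(s['cam_to_world'],3)[:3,3])
shift((.3986,-.2947,.045))
E
```

```text
[282.75964963 210.7348445 ] [ 0.476 -0.324  0.339]
t 2.67 tcp [ 0.4013 -0.2923  0.2003] [ 1.800e+02 -4.000e-02 -2.304e+01] F [0.8 0.3 0.2] op 0.0875 0.0
(0.3986, -0.2947, 0.045) -> [ -1.6   3.2 155.3]
```

View pics/w1.png

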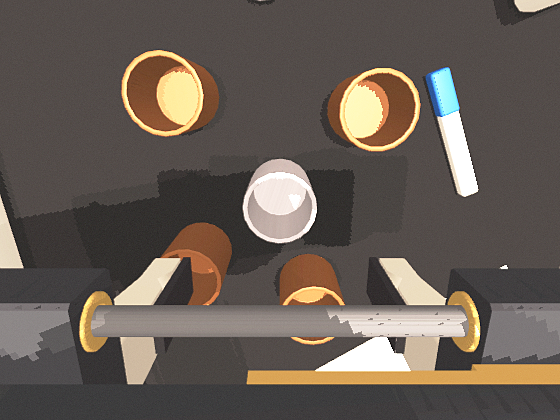

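The wrist view shows the steel pot's rim centred near (280,207) with the fingers straddling it. I expected (283,211). I fit the rim for a refined position.

```bash
python3 - <<'E'
from h import *
s=snap('wrist');hsv=cv2.cvtColor(s['color'],cv2.COLOR_BGR2HSV)
for th in(200,215,230):
    m=((hsv[...,2]>th)&(hsv[...,1]<40)).astype(np.uint8)
    w=np.zeros_like(m);cv2.circle(w,(280,207),42,1,-1)
    k=max(cv2.findContours(m*w,cv2.RETR_EXTERNAL,cv2.CHAIN_APPROX_NONE)[0],key=cv2.contourArea)
    # lower 200 deg of the outline is rim
    k=[p[0] for p in k if p[0][1]>200]
    P=np.array(k);print(th,len(k),P.min(0),P.max(0),circ([onz(s,*p,.07) for p in k]))
E
```

```text
200 116 [243 201] [316 242] (array([ 0.4017, -0.2932]), np.float64(0.0582), np.float64(0.0003))
215 114 [244 201] [316 242] (array([ 0.4016, -0.2932]), np.float64(0.058), np.float64(0.0002))
230 114 [244 201] [316 242] (array([ 0.4016, -0.2932]), np.float64(0.0581), np.float64(0.0002))
```

Call:
move_arm --motion '[[[0, 1, 20], [0, 0, 0], 0], [[0, 1, 40], [0, 0, 0], 0], [[0, 1, 60], [0, 0, 0], 0], [[0, 1, 80], [0, 0, 0], 0], [[0, 1, 100], [0, 0, 0], 0], [[0, 1, 120], [0, 0, 0], 0], [[0, 1, 135], [0, 0, 0], 0], [[0, 1, 147], [0, 0, 0], 0], [[0, 1, 153], [0, 0, 0], 0], [[0, 1, 155], [0, 0, 0], 0]]'

```text
clock: 3.55
tool_pos: [0.4006, -0.293, 0.0443]
orientation: [180.0, 0.0, -23.0]
force: [-0.4, -0.6, 0.2]
opening: 0.0878
gripper_force: 0.0
```

Call:
move_arm --motion '[[[0, 0, 0], [0, 0, 0], 0.15], [[0, 0, 0], [0, 0, 0], 0.2], [[0, 0, 0], [0, 0, 0], 0.25], [[0, 0, 0], [0, 0, 0], 0.3], [[0, 0, 0], [0, 0, 0], 0.35], [[0, 0, 0], [0, 0, 0], 0.4], [[0, 0, 0], [0, 0, 0], 0.5], [[0, 0, 0], [0, 0, 0], 0.6], [[0, 0, 0], [0, 0, 0], 0.6], [[0, 0, 0], [0, 0, 0], 0.6]]'

```text
clock: 4.38
tool_pos: [0.4006, -0.2937, 0.0453]
orientation: [-180.0, -0.1, -23.1]
force: [-0.9, 1.9, 6.6]
opening: 0.0587
gripper_force: 29.9
```

Call:
move_arm --motion '[[[0, 0, -5], [0, 0, 0], 0.6], [[0, 0, -15], [0, 0, 0], 0.6], [[0, 0, -30], [0, 0, 0], 0.6], [[0, 0, -50], [0, 0, 0], 0.6], [[0, 0, -75], [0, 0, 0], 0.6], [[0, 0, -100], [0, 0, 0], 0.6], [[0, 0, -120], [0, 0, 0], 0.6], [[0, 0, -133], [0, 0, 0], 0.6], [[0, 0, -140], [0, 0, 0], 0.6], [[0, 0, -140], [0, 0, 0], 0.6]]'

```text
clock: 5.22
tool_pos: [0.4006, -0.2939, 0.1862]
orientation: [-180.0, -0.1, -23.1]
force: [0.3, 0.0, -2.2]
opening: 0.0585
gripper_force: 29.9
```

```bash
python3 - <<'E'
from h import *
s=snap('wrist','w2.png')
shift((.525,.03,.2),(.48,-.15,.2))
o=ctrl.get_obs();print(proj(s,o['tool_pos']+[0,0,.025]))
E
```

```text
t 5.27 tcp [ 0.4    -0.2936  0.1849] [-1.7998e+02 -4.0000e-02 -2.3090e+01] F [ 1.1  0.3 -2.1] op 0.0587 29.9
(0.525, 0.03, 0.2) -> [ -12.  -346.7  -15. ]
(0.48, -0.15, 0.2) -> [  17.2 -163.5  -15.1]
[278.80092702 325.89473302]
```

View pics/w2.png

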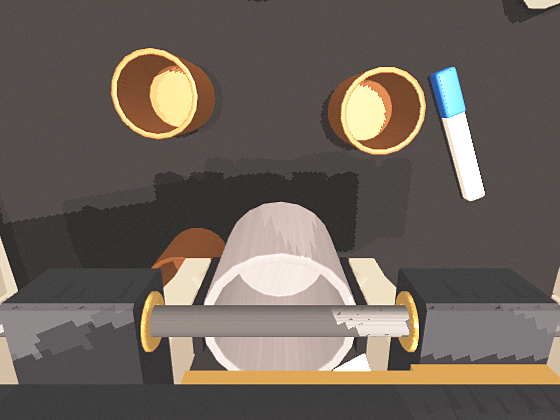

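The pot is held upright, with its rim spanning columns 204–357 and rows about 252–371. I measure its centre relative to the TCP from the outer arc below the bar.

```bash
python3 - <<'E'
from h import *
s=snap('wrist');im=s['color'];g=cv2.GaussianBlur(cv2.cvtColor(im,cv2.COLOR_BGR2GRAY),(3,3),0).astype(float)
o=ctrl.get_obs();z=o['tool_pos'][2]+.0255
pts=[]
for r in list(range(342,368,2)):
    row=np.gradient(g[r]);a=190+np.argmax(row[190:265]);b=300+np.argmin(row[300:372])
    print(r,a,b,end=' | ')
    pts+= [(a,r),(b,r)]
P=[onz(s,*p,z) for p in pts if True]
R=Ro.from_euler('xyz',o['orientation'],degrees=True)
L=R.inv().apply(np.array(P)-o['tool_pos'])*1e3
# robust circle with known radius 30
from scipy.optimize import least_squares
f=least_squares(lambda c:np.hypot(L[:,0]-c[0],L[:,1]-c[1])-30,[0,0],loss='soft_l1',f_scale=.5)
print('\ncentre in tool xy mm',f.x.round(2),np.round(f.fun,1))
E
```

```text
342 205 352 | 344 206 352 | 346 208 351 | 348 209 350 | 350 210 349 | 352 212 347 | 354 213 346 | 356 214 344 | 358 215 343 | 360 217 341 | 362 218 340 | 364 221 338 | 366 223 335 | 
centre in tool xy mm [2.17 0.07] [ 0.1 -0.4  0.1 -0.  -0.3 -0.  -0.2  0.  -0.1  0.1 -0.4 -0.2 -0.2 -0.
 -0.1 -0.2  0.2  0.   0.1 -0.1  0.4  0.2  0.1  0.2  0.1  0. ]
```

Call:
move_arm --motion '[[[2, -15, -3], [0, 0, 0], 0.6], [[4, -40, -6], [0, 0, 0], 0.6], [[7, -70, -9], [0, 0, 0], 0.6], [[10, -100, -12], [0, 0, 0], 0.6], [[13, -130, -15], [0, 0, 0], 0.6], [[15, -160, -15], [0, 0, 0], 0.6], [[10, -190, -15], [0, 0, 0], 0.6], [[6, -220, -15], [0, 0, 0], 0.6], [[2, -245, -15], [0, 0, 0], 0.6], [[0, -260, -15], [0, 0, 0], 0.6]]'

```text
clock: 6.15
tool_pos: [0.5018, -0.0524, 0.1981]
orientation: [179.9, 0.1, -23.0]
force: [-0.8, -0.0, -2.7]
opening: 0.0586
gripper_force: 29.9
```

Call:
move_arm --motion '[[[-5, -10, 0], [0, 0, 0], 0.6], [[-20, -25, 0], [0, 0, 0], 0.6], [[-35, -40, 0], [0, 0, 0], 0.6], [[-50, -55, 0], [0, 0, 0], 0.6], [[-65, -67, 0], [0, 0, 0], 0.6], [[-77, -77, 0], [0, 0, 0], 0.6], [[-85, -83, 0], [0, 0, 0], 0.6], [[-89, -85, 0], [0, 0, 0], 0.6], [[-89, -85, 0], [0, 0, 0], 0.6], [[-89, -85, 0], [0, 0, 0], 0.6]]'

```text
clock: 6.98
tool_pos: [0.4535, 0.0582, 0.1996]
orientation: [180.0, 0.0, -23.1]
force: [-0.6, 0.4, -2.6]
opening: 0.0589
gripper_force: 29.9
```

```bash
python3 - <<'E'
from h import *
s=snap('wrist','w3.png');print(proj(s,(.5267,.0301,.095)));shift((.5267,.0301,.2))
E
```

```text
[274.87850458 107.49317751]
t 7.03 tcp [0.4536 0.0581 0.1996] [ 1.7998e+02  1.0000e-02 -2.3090e+01] F [-0.1  0.3 -1.5] op 0.0586 29.9
(0.5267, 0.0301, 0.2) -> [78.2 -2.9 -0.4]
```

View pics/w3.png

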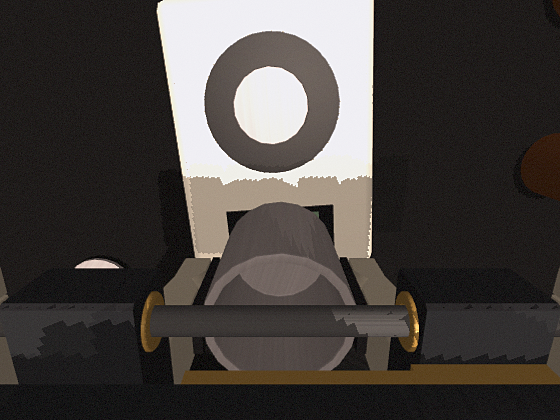

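The pan is fully visible as the white disc at (271,105) inside the dark ring, ahead of the held pot. I measure pan and pot in this same camera.

```bash
python3 - <<'E'
from h import *
from scipy.optimize import least_squares
s=snap('wrist');g=cv2.cvtColor(s['color'],cv2.COLOR_BGR2GRAY)
o=ctrl.get_obs();R=Ro.from_euler('xyz',o['orientation'],degrees=True)
for th in (150,180):
    m=(g>th).astype(np.uint8);w=np.zeros_like(m);cv2.circle(w,(271,105),48,1,-1)
    k=max(cv2.findContours(m*w,cv2.RETR_EXTERNAL,cv2.CHAIN_APPROX_NONE)[0],key=cv2.contourArea)
    c=circ([onz(s,*p[0],.095) for p in k]);print('pan',c,R.inv().apply(np.array([*c[0],.095])-o['tool_pos']).round(4)*1e3)
gf=cv2.GaussianBlur(g,(3,3),0).astype(float);pts=[]
for r in range(342,368,2):
    row=np.gradient(gf[r]);pts+=[(190+np.argmax(row[190:265]),r),(300+np.argmin(row[300:372]),r)]
L=R.inv().apply(np.array([onz(s,*p,o['tool_pos'][2]+.0255) for p in pts])-o['tool_pos'])*1e3
f=least_squares(lambda c:np.hypot(L[:,0]-c[0],L[:,1]-c[1])-30,[0,0],loss='soft_l1',f_scale=.5)
print(f.x.round(2),np.abs(f.fun).max())
E
```

```text
pan (array([0.5288, 0.0325]), np.float64(0.0485), np.float64(0.0002)) [ 79.1  -6.  104.6]
pan (array([0.5288, 0.0325]), np.float64(0.0483), np.float64(0.0002)) [ 79.1  -6.  104.6]
[2.72 0.14] 0.5242218803900656
```

Call:
move_arm --motion '[[[10, -1, 0], [0, 0, 0], 0.6], [[25, -2, 0], [0, 0, 0], 0.6], [[42, -4, 0], [0, 0, 0], 0.6], [[58, -5, 0], [0, 0, 0], 0.6], [[70, -6, 0], [0, 0, 0], 0.6], [[77.5, -6, 0], [0, 0, 0], 0.6], [[77.5, -6, 12], [0, 0, 0], 0.6], [[77.5, -6, 28], [0, 0, 0], 0.6], [[77.5, -6, 42], [0, 0, 0], 0.6], [[77.5, -6, 50], [0, 0, 0], 0.6]]'

```text
clock: 7.92
tool_pos: [0.5265, 0.0331, 0.1481]
orientation: [179.9, 0.1, -23.1]
force: [-0.7, 0.6, -2.0]
opening: 0.0585
gripper_force: 29.9
```

Call:
move_arm --motion '[[[0, 0, 1], [0, 0, 0], 0.6], [[0, 0, 2], [0, 0, 0], 0.6], [[0, 0, 3], [0, 0, 0], 0.6], [[0, 0, 4], [0, 0, 0], 0.6], [[0, 0, 5], [0, 0, 0], 0.6], [[0, 0, 6], [0, 0, 0], 0.6], [[0, 0, 7], [0, 0, 0], 0.6], [[0, 0, 7], [0, 0, 0], 0.6]]'

```text
clock: 8.58
tool_pos: [0.5271, 0.0337, 0.1427]
orientation: [-180.0, 0.0, -23.1]
force: [0.3, 0.2, -2.0]
opening: 0.0587
gripper_force: 29.9
```

Call:
move_arm --motion '[[[0, 0, 0.5], [0, 0, 0], 0.6], [[0, 0, 1], [0, 0, 0], 0.6], [[0, 0, 1], [0, 0, 0], 0.6], [[0, 0, 1], [0, 0, 0], 0.6]]'

```text
clock: 8.92
tool_pos: [0.5271, 0.0337, 0.1418]
orientation: [180.0, -0.0, -23.1]
force: [0.5, 0.8, -1.4]
opening: 0.0586
gripper_force: 29.9
```

Call:
move_arm --motion '[[[0, 0, 0.5], [0, 0, 0], 0.6], [[0, 0, 1], [0, 0, 0], 0.6], [[0, 0, 1], [0, 0, 0], 0.6], [[0, 0, 1], [0, 0, 0], 0.6]]'

```text
clock: 9.25
tool_pos: [0.5271, 0.0337, 0.1407]
orientation: [180.0, 0.0, -23.1]
force: [-0.4, -0.8, -1.4]
opening: 0.0586
gripper_force: 29.9
```

Call:
move_arm --motion '[[[0, 0, 0.5], [0, 0, 0], 0.6], [[0, 0, 1], [0, 0, 0], 0.6], [[0, 0, 1], [0, 0, 0], 0.6], [[0, 0, 1], [0, 0, 0], 0.6]]'

```text
clock: 9.58
tool_pos: [0.5272, 0.0337, 0.1404]
orientation: [-180.0, -0.0, -23.1]
force: [-3.2, 0.2, 6.6]
opening: 0.0587
gripper_force: 29.9
```

Contact: the vertical force rose from −1.4 to +6.6 N. I release gently.

Call:
move_arm --motion '[[[0, 0, -0.3], [0, 0, 0], 0.33], [[0, 0, -0.3], [0, 0, 0], 0.31], [[0, 0, -0.3], [0, 0, 0], 0.28], [[0, 0, -0.3], [0, 0, 0], 0.22], [[0, 0, -0.3], [0, 0, 0], 0.15], [[0, 0, -0.3], [0, 0, 0], 0.05], [[0, 0, -0.3], [0, 0, 0], 0], [[0, 0, -0.3], [0, 0, 0], 0], [[0, 0, -0.3], [0, 0, 0], 0]]'

```text
clock: 10.33
tool_pos: [0.5272, 0.0337, 0.14]
orientation: [180.0, 0.0, -23.1]
force: [0.1, 0.1, 0.3]
opening: 0.0872
gripper_force: 0.0
```

Call:
move_arm --motion '[[[0, 0, -5], [0, 0, 0], 0], [[0, 0, -15], [0, 0, 0], 0], [[0, 0, -30], [0, 0, 0], 0], [[0, 0, -50], [0, 0, 0], 0], [[0, 0, -75], [0, 0, 0], 0], [[0, 0, -100], [0, 0, 0], 0], [[-20, 0, -115], [0, 0, 0], 0], [[-50, 0, -120], [0, 0, 0], 0], [[-75, 0, -120], [0, 0, 0], 0], [[-80, 0, -120], [0, 0, 0], 0]]'

```text
clock: 11.17
tool_pos: [0.4512, 0.0655, 0.2618]
orientation: [-179.9, -0.1, -23.1]
force: [-0.5, -0.5, -0.1]
opening: 0.0878
gripper_force: 0.0
```

```bash
python3 - <<'E'
from h import *
s=snap('wrist','w4.png');print(proj(s,(.5285,.0325,.165)));shift((.428,.268,.2))
E
```

```text
[279.75652429  98.64380721]
t 11.22 tcp [0.4518 0.0656 0.2618] [-1.7985e+02 -8.0000e-02 -2.3000e+01] F [-0.6 -0.5 -0.2] op 0.0878 0.0
(0.428, 0.268, 0.2) -> [-101.1 -176.9   62.1]
```

View pics/w4.png

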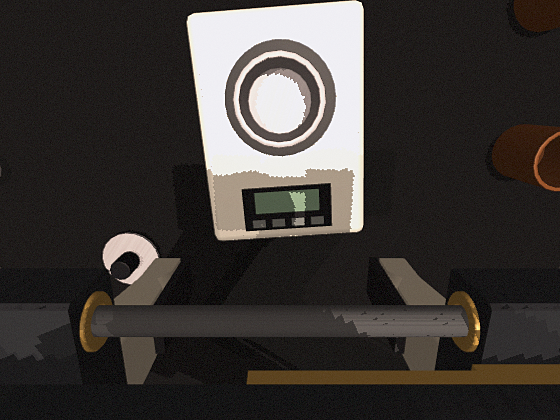

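The pot stands upright on the pan, its rim ring centred near (279,98), inside the dark ring. I measure both for centring.

```bash
python3 - <<'E'
from h import *
s=snap('wrist');g=cv2.cvtColor(s['color'],cv2.COLOR_BGR2GRAY)
cx,cy=280,98;rim=[];ring=[];inn=[]
for a in np.radians(np.arange(0,360,4)):
    r=np.arange(25,75,.25);x=(cx+r*np.cos(a)).astype(np.float32);y=(cy+r*np.sin(a)).astype(np.float32)
    p=cv2.remap(cv2.GaussianBlur(g,(3,3),0),x[None],y[None],cv2.INTER_LINEAR)[0].astype(float);d=np.gradient(p)
    i=np.argmin(np.where((r>36)&(r<54),d,0));j=i+8+np.argmax(d[i+8:])
    rim.append((x[i],y[i]));ring.append((x[j],y[j]))
def rob(pts,z):
    P=np.array([onz(s,*p,z) for p in pts])
    for _ in range(3):
        c,dd,e=circ(P);P=P[abs(np.linalg.norm(P[:,:2]-c,axis=1)-dd/2)<max(.001,2*e)]
    return c,dd,e,len(P)
print('rim',rob(rim,.165));print('ring',rob(ring,.0555))
t=snap('top');g=cv2.cvtColor(t['color'],cv2.COLOR_BGR2GRAY);cv2.imwrite('pics/t2.png',t['color'])
u=proj(t,(.527,.031,.165));print(u)
s=t;cx,cy=u;rim=[];ring=[];g2=cv2.GaussianBlur(g,(3,3),0)
for a in np.radians(np.arange(0,360,5)):
    r=np.arange(8,26,.25);x=(cx+r*np.cos(a)).astype(np.float32);y=(cy+r*np.sin(a)).astype(np.float32)
    d=np.gradient(cv2.remap(g2,x[None],y[None],cv2.INTER_LINEAR)[0].astype(float))
    i=np.argmin(np.where(r<16,d,0));j=i+8+np.argmax(d[i+8:]);rim.append((x[i],y[i]));ring.append((x[j],y[j]))
print('top rim',rob(rim,.165));print('top ring',rob(ring,.0555))
E
```

```text
rim (array([0.5277, 0.0333]), np.float64(0.0587), np.float64(0.0002), 90)
ring (array([0.5288, 0.0325]), np.float64(0.104), np.float64(0.0002), 90)
[240.80284891 212.5690679 ]
top rim (array([0.5254, 0.0312]), np.float64(0.06), np.float64(0.0005), 59)
top ring (array([0.5282, 0.028 ]), np.float64(0.0988), np.float64(0.0027), 58)
```

Pot–pan offset is about 1.5 mm in both cameras, so it is well centred. Now to the lid, viewing it from the same relative pose.

Call:
move_arm --motion '[[[-30, -28, 0], [0, 0, 0], 0], [[-58, -56, 5], [0, 0, 0], 0], [[-86, -84, 15], [0, 0, 0], 0], [[-110, -108, 30], [0, 0, 0], 0], [[-132, -130, 50], [0, 0, 0], 0], [[-152, -150, 70], [0, 0, 0], 0], [[-168, -166, 88], [0, 0, 0], 0], [[-178, -175, 98], [0, 0, 0], 0], [[-181, -177, 102], [0, 0, 0], 0], [[-181, -177, 102], [0, 0, 0], 0]]'

```text
clock: 12.15
tool_pos: [0.3565, 0.2992, 0.1569]
orientation: [179.8, 0.0, -23.0]
force: [-0.7, -1.0, 0.1]
opening: 0.0877
gripper_force: 0.0
```

```bash
python3 - <<'E'
from h import *
s=snap('wrist','w5.png');g=cv2.cvtColor(s['color'],cv2.COLOR_BGR2GRAY)
cx,cy=map(int,proj(s,(.43,.27,.013)));print(cx,cy,g[cy,::20])
o=ctrl.get_obs();R=Ro.from_euler('xyz',o['orientation'],degrees=True)
for th in(90,120):
    m=(g>th).astype(np.uint8);w=np.zeros_like(m);cv2.circle(w,(cx,cy),75,1,-1)
    k=max(cv2.findContours(m*w,cv2.RETR_EXTERNAL,cv2.CHAIN_APPROX_NONE)[0],key=cv2.contourArea)
    k=cv2.convexHull(k)
    c=circ([onz(s,*p[0],.013) for p in k]);print(th,cv2.boundingRect(k),c,R.inv().apply(np.array([*c[0],.036])-o['tool_pos']).round(4)*1e3)
shift((.4282,.2684,.036))
E
```

```text
276 106 [ 78  78  80  78  80  78  75  81  80  77  78  73 255 162 194 255  74  80
  75  77  74  80  78  75  78  80  77  81]
90 (230, 58, 89, 93) (array([0.431 , 0.2713]), np.float64(0.0682), np.float64(0.0001)) [ 79.   -3.9 121.7]
120 (230, 58, 89, 92) (array([0.431 , 0.2712]), np.float64(0.068), np.float64(0.0001)) [ 79.   -3.8 121.7]
t 12.2 tcp [0.3568 0.2988 0.1577] [ 1.799e+02 -1.000e-02 -2.305e+01] F [0.5 0.2 0.4] op 0.0877 0.0
(0.4282, 0.2684, 0.036) -> [ 77.6  -0.2 121.7]
```

View pics/w5.png

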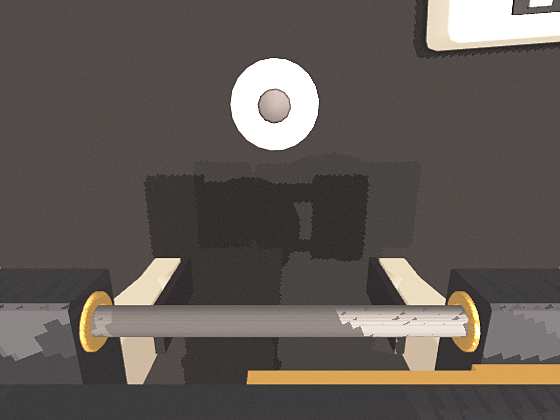

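The knob-up wide lid is at (274,104), disc 68 mm, clear around. I descend on the knob.

Call:
move_arm --motion '[[[15, -1, 10], [0, 0, 0], 0], [[35, -2, 25], [0, 0, 0], 0], [[55, -3, 40], [0, 0, 0], 0], [[70, -3.5, 55], [0, 0, 0], 0], [[78.5, -3.5, 70], [0, 0, 0], 0], [[78.5, -3.5, 85], [0, 0, 0], 0], [[78.5, -3.5, 100], [0, 0, 0], 0], [[78.5, -3.5, 111], [0, 0, 0], 0], [[78.5, -3.5, 117], [0, 0, 0], 0], [[78.5, -3.5, 120], [0, 0, 0], 0]]'

```text
clock: 13.03
tool_pos: [0.4307, 0.2706, 0.0379]
orientation: [180.0, -0.0, -23.1]
force: [0.0, 0.4, 0.5]
opening: 0.0877
gripper_force: 0.0
```

Call:
move_arm --motion '[[[0, 0, 0], [0, 0, 0], 0.3], [[0, 0, 0], [0, 0, 0], 0.5], [[0, 0, 0], [0, 0, 0], 0.6], [[0, 0, 0], [0, 0, 0], 0.64], [[0, 0, 0], [0, 0, 0], 0.68], [[0, 0, 0], [0, 0, 0], 0.72], [[0, 0, 0], [0, 0, 0], 0.8], [[0, 0, 0], [0, 0, 0], 1], [[0, 0, 0], [0, 0, 0], 1], [[0, 0, 0], [0, 0, 0], 1]]'

```text
clock: 13.87
tool_pos: [0.43, 0.2713, 0.038]
orientation: [180.0, 0.0, -23.1]
force: [-0.2, 0.5, -0.1]
opening: 0.0262
gripper_force: 0.0
```

Call:
move_arm --motion '[[[0, 0, 0], [0, 0, 0], 1], [[0, 0, 0], [0, 0, 0], 1], [[0, 0, 0], [0, 0, 0], 1], [[0, 0, 0], [0, 0, 0], 1]]'

```text
clock: 14.2
tool_pos: [0.43, 0.2714, 0.038]
orientation: [-180.0, 0.0, -23.1]
force: [0.6, 1.3, 0.9]
opening: 0.0239
gripper_force: 30.0
```

Call:
move_arm --motion '[[[0, 0, -5], [0, 0, 0], 1], [[0, 0, -15], [0, 0, 0], 1], [[0, 0, -35], [0, 0, 0], 1], [[0, 0, -60], [0, 0, 0], 1], [[0, 0, -90], [0, 0, 0], 1], [[0, 0, -120], [0, 0, 0], 1], [[0, 0, -150], [0, 0, 0], 1], [[0, 0, -180], [0, 0, 0], 1], [[0, 0, -195], [0, 0, 0], 1], [[0, 0, -202], [0, 0, 0], 1]]'

```text
clock: 15.03
tool_pos: [0.4307, 0.2719, 0.244]
orientation: [-179.7, -0.1, -23.1]
force: [-0.5, -0.0, -1.2]
opening: 0.0233
gripper_force: 30.0
```

```bash
python3 - <<'E'
from h import *
s=snap('wrist','w6.png');o=ctrl.get_obs();print(proj(s,o['tool_pos']-[0,0,.025]))
shift((.4535,.0645,.262))
E
```

```text
[279.35469704 267.65712193]
t 15.08 tcp [0.4307 0.2719 0.2436] [-1.7973e+02 -9.0000e-02 -2.3070e+01] F [ 0.6  0.3 -0.7] op 0.023 30.0
(0.4535, 0.0645, 0.262) -> [102.3 181.8 -19.1]
```

View pics/w6.png

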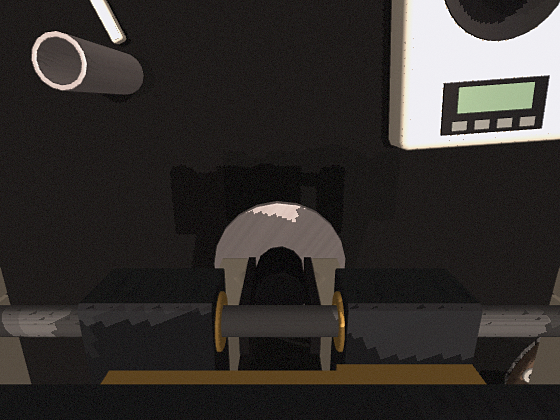

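The lid hangs level in the grip, its disc arc visible from (215,262) over (280,202) to (345,262). I measure its centre relative to the TCP.

```bash
python3 - <<'E'
from h import *
from scipy.optimize import least_squares
s=snap('wrist');g=cv2.GaussianBlur(cv2.cvtColor(s['color'],cv2.COLOR_BGR2GRAY),(3,3),0)
o=ctrl.get_obs();R=Ro.from_euler('xyz',o['orientation'],degrees=True)
pts=[]
for a in np.radians(np.arange(190,351,5)):
    r=np.arange(50,85,.25);x=(280+r*np.cos(a)).astype(np.float32);y=(267+r*np.sin(a)).astype(np.float32)
    p=cv2.remap(g,x[None],y[None],cv2.INTER_LINEAR)[0].astype(float);i=np.argmin(np.gradient(p));pts.append((x[i],y[i]))
L=R.inv().apply(np.array([onz(s,*p,o['tool_pos'][2]-.025) for p in pts])-o['tool_pos'])*1e3
f=least_squares(lambda c:np.hypot(L[:,0]-c[0],L[:,1]-c[1])-34,[0,0],loss='soft_l1',f_scale=.5)
print(f.x.round(2),f.fun.round(1))
f=least_squares(lambda c:np.hypot(L[:,0]-c[0],L[:,1]-c[1])-c[2],[0,0,34],loss='soft_l1',f_scale=.5);print(f.x.round(2))
shift((.5275,.0335,.262))
E
```

```text
[ 0.71 -0.39] [-0.   0.1 -0.1 -0.1  0.   0.5  0.2  0.4  0.6  0.6 -0.2 -0.4 -0.3 -0.3
 -0.5 -0.4 -0.4 -0.4 -0.5 -0.2  0.5  0.3  0.5  0.6  0.3  0.4  0.1  0.
 -0.1  0.1 -0.2 -0.3 -0. ]
[ 0.61 -0.39 34.07]
t 15.13 tcp [0.4302 0.2715 0.2415] [-1.7984e+02 -3.0000e-02 -2.3080e+01] F [ 0.8  0.4 -2.7] op 0.0231 30.0
(0.5275, 0.0335, 0.262) -> [182.9 180.7 -20.9]
```

Call:
move_arm --motion '[[[5, 5, -3], [0, 0, 0], 1], [[18, 18, -6], [0, 0, 0], 1], [[38, 38, -8], [0, 0, 0], 1], [[64, 64, -8], [0, 0, 0], 1], [[90, 90, -8], [0, 0, 0], 1], [[115, 114, -8], [0, 0, 0], 1], [[139, 138, -8], [0, 0, 0], 1], [[160, 158, -8], [0, 0, 0], 1], [[175, 173, -8], [0, 0, 0], 1], [[182, 180, -8], [0, 0, 0], 1]]'

```text
clock: 15.97
tool_pos: [0.5266, 0.0314, 0.2462]
orientation: [179.8, 0.2, -23.2]
force: [0.7, 0.6, -1.0]
opening: 0.023
gripper_force: 30.0
```

Call:
move_arm --motion '[[[1, 1, 0], [0, 0, 0], 1], [[1, 1, 0], [0, 0, 0], 1], [[1, 1, 0], [0, 0, 0], 1], [[1, 1, 0], [0, 0, 0], 1]]'

```text
clock: 16.3
tool_pos: [0.527, 0.0338, 0.2477]
orientation: [180.0, 0.0, -23.0]
force: [-0.4, 0.0, -1.8]
opening: 0.0233
gripper_force: 30.0
```

```bash
python3 - <<'E'
from h import *
shift((.528,.0333,.208))
E
```

```text
t 16.3 tcp [0.527  0.0338 0.2477] [ 1.7998e+02  3.0000e-02 -2.3020e+01] F [-0.4  0.  -1.8] op 0.0233 30.0
(0.528, 0.0333, 0.208) -> [ 1.1  0.1 39.7]
```

Call:
move_arm --motion '[[[1, 0, 5], [0, 0, 0], 1], [[1, 0, 13], [0, 0, 0], 1], [[1, 0, 22], [0, 0, 0], 1], [[1, 0, 30], [0, 0, 0], 1], [[1, 0, 36], [0, 0, 0], 1], [[1, 0, 39], [0, 0, 0], 1], [[1, 0, 41], [0, 0, 0], 1], [[1, 0, 42], [0, 0, 0], 1], [[1, 0, 42], [0, 0, 0], 1]]'

```text
clock: 17.05
tool_pos: [0.5284, 0.0327, 0.206]
orientation: [180.0, 0.0, -23.1]
force: [0.5, -0.2, -1.1]
opening: 0.0232
gripper_force: 30.0
```

```bash
python3 - <<'E'
from h import *
shift((.528,.0333,.195))
s=snap('scene');u=proj(s,(.528,.033,.15)).astype(int);print(u)
c=s['color'][u[1]-60:u[1]+60,u[0]-80:u[0]+80];cv2.imwrite('pics/sc.png',cv2.resize(c,(800,600),interpolation=cv2.INTER_CUBIC))
E
```

```text
t 17.05 tcp [0.5284 0.0327 0.206 ] [180.     0.   -23.09] F [ 0.5 -0.2 -1.1] op 0.0232 30.0
(0.528, 0.0333, 0.195) -> [-0.6 -0.4 11. ]
[306 215]
```

View pics/sc.png

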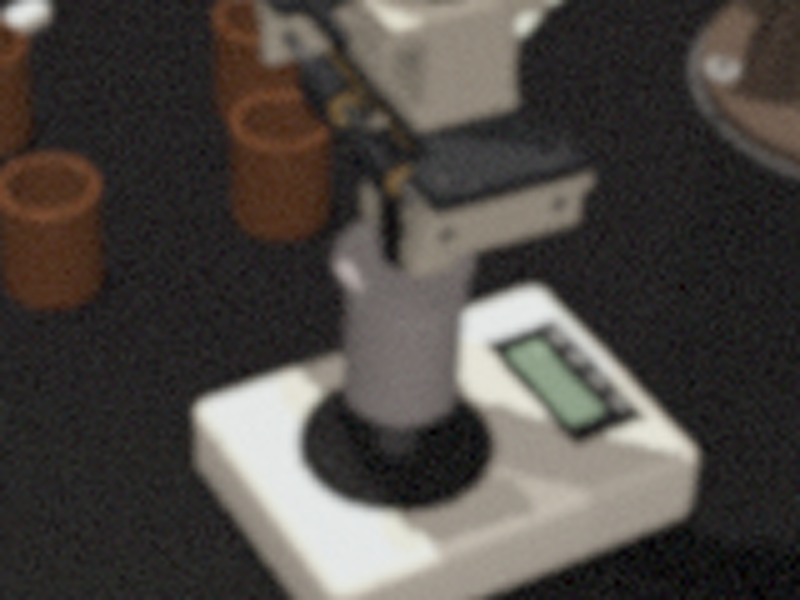

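The lid sits aligned above the pot, with the disc left edge at (340,240) and right edge at (470,260). I lower it slowly, watching the forces.

Call:
move_arm --motion '[[[0, 0, 1], [0, 0, 0], 1], [[0, 0, 2], [0, 0, 0], 1], [[0, 0, 3], [0, 0, 0], 1], [[0, 0, 4], [0, 0, 0], 1], [[0, 0, 5], [0, 0, 0], 1], [[0, 0, 5], [0, 0, 0], 1]]'

```text
clock: 17.6
tool_pos: [0.5282, 0.0326, 0.2008]
orientation: [180.0, 0.0, -23.1]
force: [0.6, 0.0, -1.4]
opening: 0.0232
gripper_force: 30.0
```

Call:
move_arm --motion '[[[0, 0, 1], [0, 0, 0], 1], [[0, 0, 2], [0, 0, 0], 1], [[0, 0, 3], [0, 0, 0], 1], [[0, 0, 3.5], [0, 0, 0], 1], [[0, 0, 4], [0, 0, 0], 1], [[0, 0, 4], [0, 0, 0], 1]]'

```text
clock: 18.1
tool_pos: [0.5283, 0.0327, 0.1969]
orientation: [180.0, 0.0, -23.1]
force: [-0.3, -0.1, -1.2]
opening: 0.0233
gripper_force: 30.0
```

Call:
move_arm --motion '[[[0, 0, 0.5], [0, 0, 0], 1], [[0, 0, 1], [0, 0, 0], 1], [[0, 0, 1], [0, 0, 0], 1], [[0, 0, 1], [0, 0, 0], 1]]'

```text
clock: 18.43
tool_pos: [0.5283, 0.0327, 0.196]
orientation: [180.0, -0.0, -23.1]
force: [-0.5, 1.4, -1.1]
opening: 0.0234
gripper_force: 30.0
```

Call:
move_arm --motion '[[[0, 0, 0.5], [0, 0, 0], 1], [[0, 0, 1], [0, 0, 0], 1], [[0, 0, 1], [0, 0, 0], 1], [[0, 0, 1], [0, 0, 0], 1]]'

```text
clock: 18.77
tool_pos: [0.5284, 0.0327, 0.1951]
orientation: [180.0, -0.0, -23.1]
force: [0.6, -1.1, -1.1]
opening: 0.0234
gripper_force: 30.0
```

Call:
move_arm --motion '[[[0, 0, 0.3], [0, 0, 0], 1], [[0, 0, 0.3], [0, 0, 0], 1], [[0, 0, 0.3], [0, 0, 0], 1]]'

```text
clock: 19.02
tool_pos: [0.5284, 0.0327, 0.195]
orientation: [-180.0, -0.0, -23.1]
force: [-1.0, 0.8, 2.5]
opening: 0.0232
gripper_force: 30.0
```

Contact at TCP z = 0.195, exactly the seated height. I release and retreat straight up.

Call:
move_arm --motion '[[[0, 0, 0], [0, 0, 0], 0.72], [[0, 0, 0], [0, 0, 0], 0.7], [[0, 0, 0], [0, 0, 0], 0.66], [[0, 0, 0], [0, 0, 0], 0.6], [[0, 0, 0], [0, 0, 0], 0.5], [[0, 0, 0], [0, 0, 0], 0.4], [[0, 0, 0], [0, 0, 0], 0.3], [[0, 0, 0], [0, 0, 0], 0.2], [[0, 0, 0], [0, 0, 0], 0.2]]'

```text
clock: 19.77
tool_pos: [0.5283, 0.0327, 0.1947]
orientation: [180.0, 0.0, -23.1]
force: [0.1, 0.1, -0.2]
opening: 0.0628
gripper_force: 0.0
```

Call:
move_arm --motion '[[[0, 0, -5], [0, 0, 0], 0.2], [[0, 0, -15], [0, 0, 0], 0.2], [[0, 0, -30], [0, 0, 0], 0.2], [[0, 0, -50], [0, 0, 0], 0.2], [[0, 0, -75], [0, 0, 0], 0.2], [[-20, 0, -90], [0, 0, 0], 0.2], [[-45, 0, -95], [0, 0, 0], 0.2], [[-68, 0, -95], [0, 0, 0], 0.2], [[-80, 0, -95], [0, 0, 0], 0.2], [[-80, 0, -95], [0, 0, 0], 0.2]]'

```text
clock: 20.6
tool_pos: [0.4533, 0.0645, 0.2912]
orientation: [-179.9, -0.1, -23.0]
force: [0.2, 0.5, -1.0]
opening: 0.07
gripper_force: 0.0
```

```bash
python3 - <<'E'
from h import *
shift()
s=snap('wrist');g=cv2.cvtColor(s['color'],cv2.COLOR_BGR2GRAY);g2=cv2.GaussianBlur(g,(3,3),0)
cx,cy=proj(s,(.5285,.0328,.17));print(cx,cy);disc=[];ring=[];K=s['camera_matrix']
R0=np.linalg.norm(proj(s,(.5285,.0328+.034,.17))-[cx,cy]);print(R0)
for a in np.radians(np.arange(0,360,4)):
    r=np.arange(R0*.75,R0*1.7,.25);x=(cx+r*np.cos(a)).astype(np.float32);y=(cy+r*np.sin(a)).astype(np.float32)
    d=np.gradient(cv2.remap(g2,x[None],y[None],cv2.INTER_LINEAR)[0].astype(float))
    i=np.argmin(np.where(r<1.25*R0,d,0));j=i+6+np.argmax(d[i+6:]);disc.append((x[i],y[i]));ring.append((x[j],y[j]))
def rob(pts,z):
    P=np.array([onz(s,*p,z) for p in pts])
    for _ in range(3):
        c,dd,e=circ(P);P=P[abs(np.linalg.norm(P[:,:2]-c,axis=1)-dd/2)<max(.001,2*e)]
    return c,dd,e,len(P)
print('disc',rob(disc,.170),'ring',rob(ring,.0555))
# level check in the scene view: bright/steel silhouette of knob & disc
t=snap('top');print(proj(t,(.527,.031,.17)))
s=t;g=cv2.cvtColor(t['color'],cv2.COLOR_BGR2GRAY);hs=cv2.cvtColor(t['color'],cv2.COLOR_BGR2HSV)
for n,c,z in(('slid',(382,200),.013),):
    m=((hs[...,2]>95)&(hs[...,1]<70)).astype(np.uint8);w=np.zeros_like(m);cv2.circle(w,c,14,1,-1)
    k=max(cv2.findContours(m*w,cv2.RETR_EXTERNAL,cv2.CHAIN_APPROX_NONE)[0],key=cv2.contourArea);print(n,circ([onz(t,*p[0],z) for p in k]))
E
```

```text
t 20.6 tcp [0.4533 0.0645 0.2912] [-1.7988e+02 -6.0000e-02 -2.2990e+01] F [ 0.2  0.5 -1. ] op 0.07 0.0
279.27788677219155 102.75223923693956
47.55165928414698
disc (array([0.5293, 0.0321]), np.float64(0.067), np.float64(0.0002), 90) ring (array([0.5288, 0.0325]), np.float64(0.1039), np.float64(0.0002), 90)
[240.6682012  212.41399082]
slid (array([ 0.5741, -0.3531]), np.float64(0.0455), np.float64(0.0008))
```

The disc fits a level circle (0.2 mm residual) at the seated height. It is about 2 mm from the pot's centre, within the 4 mm of play. Handing in.

Call:
move_arm --motion '[[[0, 0, -20], [0, 0, 0], 0.2], [[0, 0, -20], [0, 0, 0], 0.2], [[0, 0, -20], [0, 0, 0], 0.2], [[0, 0, -20], [0, 0, 0], 0.2]]'

```text
clock: 21.03
tool_pos: [0.4552, 0.0639, 0.3093]
orientation: [180.0, 0.0, -23.1]
force: [0.6, -0.3, -0.5]
opening: 0.07
gripper_force: 0.0
```

```bash
python3 -c "
from plant import ctrl
print(ctrl.close_job())"
```

```text
the job is handed in; nothing more can be done
None
```

The steel pot stands upright on the pan, about 1.5 mm off centre; its own lid is fully down and level on it, the gripper is clear, and the job was handed in at about 21 s (no verdict came back).

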